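# Sweep the desk oddments into the catch tray

### The job

Clear the desk: with the fingertips, sweep the eraser, the pencil sharpener and the binder clip along the desk top, over the bevelled lip and through the open side of the putty-coloured catch tray, until all three lie wholly inside on its floor. Only push them, never pick them up or lift them, and leave the mug, stapler, tape dispenser and glue stick standing where they are.

Things in the scene. Friction and masses are not known exactly. Their poses are not given: they have to be found in the camera images.
- tray: Putty tray fixed to the desk, open on its -x side; walls 4 mm thick, 30 mm high on its +x and +-y sides. Origin: centre of the floor's underside, at desk height. Floor x -65 to 65 mm, y -74 to 74 mm between walls, 3 mm thick; a bevelled lip rises from the desk at x -87 mm to the floor's top at x -65 mm. Its x axis points from the open side inwards, within 0.25 rad of world +y.
- eraser: White eraser in a brown card sleeve, loose, a block 50 x 24 x 15 mm (its x, y, z), 25 g. Origin at the centre of its underside.
- sharpener: Aluminium pencil sharpener, loose, a block 32 x 22 x 16 mm (its x, y, z) with a blade on top, 30 g. Origin at the centre of its underside.
- clip: Black binder clip, loose, standing on its flat spine: a wedge (triangular prism) whose foot is 20 x 42 mm (its x, y) and which narrows upwards to an edge along y, 27 mm high; wire handles folded down. 30 g. Origin at the centre of its underside.
- mug: White mug, 80 mm across and 92 mm high, loose, a bystander on the right of the work, its handle turned away from it. Origin at the centre of its underside.
- stapler: Black stapler 140 x 36 mm and about 53 mm high (long axis x), loose, a bystander beyond the work. Origin at the centre of its underside.
- dispenser: Black tape dispenser 140 x 58 mm (long axis x) and 72 mm high, loose, a heavy bystander beyond the work. Origin at the centre of its underside.
- gluestick: White glue stick with black cap, standing upright, 30 mm across and 72 mm high, loose and easily tipped, a bystander beyond the work. Origin at the centre of its underside.

How it is judged:
By the outcome, as a careful person would: the job done as asked, in the order asked, and still so for the second after the job is handed in, with the robot touching nothing.
It also fails if it takes over 72 s, if anything falls off the work surface, if the arm or the gripper's body presses on something with over 40 N, if the wrist force passes 120 N, or if a joint passes its speed limit or range.

### The arm

A 6-joint arm with a two-finger parallel gripper is mounted at the origin on the work surface. World frame = base frame: x ahead of the robot, y to its left, z up, the work surface at z = 0. Lengths are in mm, angles in rad, forces in N, time in s.
With the tool pointing down it reaches from about 400 to 925 mm from the base axis. Payload 12.5 kg.
Tool frame: the origin (TCP) lies midway between the tips of the shut fingers; the grasp point (between the pads) lies 19 mm behind it (env.pinch_z is the z of the grasp point in the tool frame, in mm); z points along the fingers, y is the line along which they close (so a half turn about z gives the same grasp; the last joint's range is limited). The gripper opens to 95 mm and grips with 3 to 60 N. Pads are 20 mm wide; open, the fingers measure 119 mm over their backs; the gripper's body (75 mm by 180 mm) begins 59 mm behind the grasp point.
Start: joints at [-0.106, 0.491, 1.559, -0, 1.092, -0.106], TCP at [625.017, 0.021, 214.661] pointing down, gripper open.
Joint ranges: [-3.1, 3.1], [-0.84, 2.19], [0.05, 2.79], [-1.13, 4.28], [0.06, 2.93], [-2.69, 2.69]. Speed limits (rad/s): [2.22, 2.22, 2.79, 3.14, 3.14, 3.14].

### API

Orientations are given as [roll, pitch, yaw] about the fixed x, y, z axes, in that order (R = Rz(yaw) Ry(pitch) Rx(roll)).
In Python, from cell import env, eyes gives the robot as it stands.
- The arm moves only by the shell command python3 -m inch 'ROWS'. ROWS is JSON, a list of rows, each a list of 3 entries, a list of its own where there are three numbers: the shift along the tool's x, y, z in units of 60 mm (1.0 is 60 mm), then the turn about the tool's z in units of 5 degrees (1.0 is 5 degrees), then the closure, from -1 (fully open) to 1 (shut). In form: [[[tx, ty, tz], turn, claw], ...]. A call has exactly 10 rows; each row shifts and turns the commanded pose from where the row before left it, along the tool's axes as they then stand; what a row does not reach is not made up. A row lasts 1/8 s, in which the tool goes at most 62.5 mm and 10.7 degrees, less where a joint would pass 70% of its speed; a pose out of reach is approached as far as the arm can. A call is refused whole if a number of a shift passes 1 or a number of a turn 1, either way. A call with a gripper value outside its range is refused whole. The fingers move at their own pace and stop on an object; the grip force is fixed at half the most. Time passes only in rows, so rows that do not move let the fingers close, or fill a call up. It gives the time, the measured TCP pose, the force, the opening and the grip force at its end, in the units of the state.
- env.state(): the state, without advancing time (a new reading comes with each control period).
- eyes.read_camera(name): name is "scene" or "side" or "wrist"; returns a dict with "pixels" (400x640x3 uint8, red, green, blue), "fx", "fy", "cx", "cy" (pixels), "distortion" ([k1, k2, p1, p2, k3] as OpenCV has them; the pictures are not rectified), "extrinsics" (4x4, takes a point from world to camera coordinates). Camera axes: x right, y down, z forward; pixel columns grow to the right and rows downward; lengths in mm; the calibration is good to about 2 mm. A picture is of the moment at which its call begins. There is no depth.
- env.job_done(): hands the job in; it is judged then, once.
Trained networks look in a picture, given as the dict that the camera call returned (one of the last four; its "shot" number tells which), for a name from the list of things; names that differ only in an ending like _2 or _b are one class to them, and where a whole thing is asked for, a point or a joint stands for the part that bears it (a point fixed in the world has none). Each returns a list of dicts, best first, with "score" (0 to 1); they miss things now and then, are a little off and sometimes report something else, mostly with a low value. They report only what shows in the picture. A call takes as long as a camera call.
- eyes.boxes_of(name, picture): "centre" ([row, column] in pixels, amid what is visible of it).
- eyes.cut_out(name, picture): "mask" (400x640 bool, what is visible of it) and "centre" ([row, column] in pixels, amid what is visible of it).
- eyes.spot_point(name, picture): "centre" ([row, column] in pixels: a listed point, or the origin of a listed thing).
The state is a dict: "t": time; "joints": joint angles; "qvel": joint speeds; "tau": joint torques, N m; "eef_pos": TCP position; "tcp_rot": TCP orientation; "ft_force": force on the tool from outside, world axes, zero at the start; "moment": the same for the moment, N m; "opening": opening from 0.0 (shut) to 1.0 (fully open); "grip_force": force on a finger pad.
Only numpy, scipy, OpenCV 4.12 (cv2) and the standard library are available. Lean on these libraries where they do the work, as an engineer would, in place of code of your own. Each camera call takes 0.05 s, during which the arm holds its last target. There are 200 camera calls.

## Working session

There is one attempt and no reset: what is moved stays moved. The work goes in short steps, Python scripts to look and compute and a shell command to move; the robot and the scene stay as the last step left them, time stands still between calls to the robot, and variables do not carry over. Pictures are saved under pics/ and viewed, at most 10 in all, crops included, and the job is handed in when it is done.

```bash
mkdir -p pics; cat > h.py <<'E'
import numpy as np, cv2
from cell import env, eyes
def ray(p,rc):
    K=np.array([[p['fx'],0,p['cx']],[0,p['fy'],p['cy']],[0,0,1.]]);E=np.array(p['extrinsics'])
    u=cv2.undistortPoints(np.array([[[rc[1],rc[0]]]],float),K,np.array(p['distortion']))[0,0]
    R,t=E[:3,:3],E[:3,3]; return -R.T@t, R.T@np.array([u[0],u[1],1])
def at(p,rc,z):
    c,d=ray(p,rc); return c+d*(z-c[2])/d[2]
def proj(p,X):
    K=np.array([[p['fx'],0,p['cx']],[0,p['fy'],p['cy']],[0,0,1.]]);E=np.array(p['extrinsics'])
    return cv2.projectPoints(np.array(X,float).reshape(-1,1,3),cv2.Rodrigues(E[:3,:3])[0],E[:3,3],K,np.array(p['distortion']))[0].reshape(-1,2)
def tri(r1,r2):
    A=np.zeros((3,3));b=np.zeros(3)
    for c,d in(r1,r2):
        d=d/np.linalg.norm(d);M=np.eye(3)-np.outer(d,d);A+=M;b+=M@c
    return np.linalg.solve(A,b)
E
cat > look.py <<'E'
import sys
from h import *
tag=sys.argv[1]
P={n:eyes.read_camera(n) for n in('scene','side','wrist')}
for n,p in P.items(): cv2.imwrite(f'pics/{n}{tag}.png',p['pixels'][:,:,::-1])
for o in sys.argv[2].split(','):
    rs={}
    for n,p in P.items():
        r=eyes.spot_point(o,p)
        if r: rs[n]=ray(p,r[0]['centre']); print(o,n,np.round(r[0]['centre']),round(r[0]['score'],2),'z0:',np.round(at(p,r[0]['centre'],0)))
        m=eyes.cut_out(o,p)
        if m:
            c,_=cv2.findContours(m[0]['mask'].astype(np.uint8),0,2); c=max(c,key=cv2.contourArea)
            pts=np.array([at(p,(q[0][1],q[0][0]),0)[:2] for q in c],np.float32)
            q=cv2.minAreaRect(pts);print('   mask@z0',np.round(cv2.boxPoints(q)).tolist(),round(m[0]['score'],2))
    k=list(rs)
    if len(k)>1: print('   tri',k[:2],np.round(tri(rs[k[0]],rs[k[1]])))
E
python3 look.py 0 tray,eraser,sharpener,clip,mug,stapler,dispenser,gluestick; python3 -c "
from cell import env;s=env.state();print(s)"
```

```text
tray scene [205. 466.] 0.86 z0: [502. 202.   0.]
   mask@z0 [[389.0, 117.0], [585.0, 112.0], [589.0, 277.0], [393.0, 282.0]] 0.77
tray side [150. 273.] 0.93 z0: [508. 206.   0.]
   mask@z0 [[420.0, 123.0], [584.0, 121.0], [586.0, 335.0], [423.0, 338.0]] 0.91
tray wrist [ 17. 225.] 0.87 z0: [508. 198.   0.]
   mask@z0 [[406.0, 118.0], [580.0, 115.0], [581.0, 215.0], [408.0, 217.0]] 0.62
   tri ['scene', 'side'] [507. 201.   4.]
eraser scene [182. 336.] 0.61 z0: [ 480. -100.    0.]
   mask@z0 [[435.0, -95.0], [446.0, -121.0], [506.0, -97.0], [496.0, -70.0]] 0.76
eraser side [211. 264.] 0.74 z0: [ 477. -101.    0.]
   mask@z0 [[444.0, -71.0], [461.0, -109.0], [508.0, -88.0], [491.0, -50.0]] 0.69
eraser wrist [206. 352.] 0.33 z0: [665. -37.   0.]
   mask@z0 [[441.0, -98.0], [454.0, -122.0], [503.0, -96.0], [490.0, -72.0]] 0.59
   tri ['scene', 'side'] [ 477. -100.   -1.]
sharpener scene [176. 289.] 0.5 z0: [ 482. -216.    0.]
sharpener side [244. 260.] 0.58 z0: [ 466. -225.    0.]
   mask@z0 [[434.0, -210.0], [468.0, -241.0], [491.0, -216.0], [457.0, -185.0]] 0.69
sharpener wrist [318. 2
[... 2059 characters left out ...]
ne', 'side'] [665. -42.  -1.]
{'t': 2.55, 'joints': array([-1.05589639e-01,  4.90928706e-01,  1.55887882e+00, -1.15462299e-06,
        1.09171399e+00, -1.05588636e-01]), 'qvel': array([ 0.00092413, -0.00147683,  0.00039377, -0.00069864, -0.00143002,
       -0.00036958]), 'tau': array([-1.49483985e-04, -6.12463117e+01, -2.58426976e+01,  6.93375058e-02,
        4.46153374e-02,  2.13824103e-05]), 'eef_pos': array([6.25024653e+02, 2.63059936e-02, 2.14650406e+02]), 'tcp_rot': array([3.14152201e+00, 8.51694449e-06, 1.57079586e+00]), 'ft_force': array([ 0.39508619,  0.07296953, -0.14106214]), 'moment': array([-0.0150777 ,  0.04486224,  0.01600692]), 'grip_force': 0.0, 'opening': 0.9988133154631653}
```

```bash
python3 - <<'E'
import cv2,numpy as np
a=cv2.imread('pics/scene0.png');b=cv2.imread('pics/wrist0.png')
cv2.imwrite('pics/s0.png',cv2.resize(a[130:330,130:600],(800,340)));
E
```

```text
(no output)
```

View pics/s0.png

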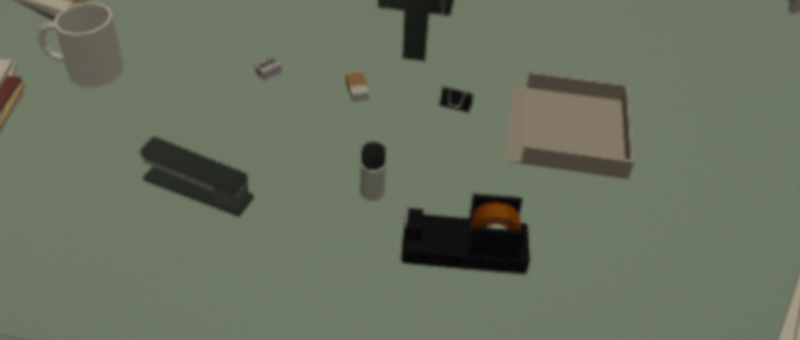

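View pics/wrist0.png

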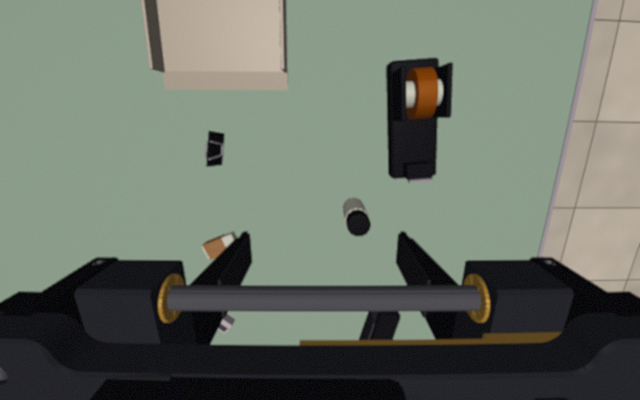

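```bash
cat > fit.py <<'E'
import sys
from h import *
from scipy.optimize import minimize
def box(a,b,c): return [[x,y,z] for x in(-a/2,a/2) for y in(-b/2,b/2) for z in(0,c)]
M={'eraser':box(50,24,15),'sharpener':box(32,22,16),'clip':box(20,42,0)+[[0,-21,27],[0,21,27]],
'tray':[[-87,-74,0],[-87,74,0]]+[[x,y,z] for x in(-65,69) for y in(-78,78) for z in(0,30)]}
G={a.split(':')[0]:[float(v) for v in a.split(':')[1].split(',')] for a in sys.argv[2:]}
P={n:eyes.read_camera(n) for n in sys.argv[1].split(',')}
import time
for n,p in P.items(): cv2.imwrite(f'pics/{n}_{int(time.time())}.png',p['pixels'][:,:,::-1])
for o,g in G.items():
    V=[]
    for n,p in P.items():
        m=eyes.cut_out(o,p)
        if not m: continue
        k=m[0]['mask'].astype(np.uint8);c,_=cv2.findContours(k,0,2);c=max(c,key=cv2.contourArea)
        f=np.mean([at(p,(q[0][1],q[0][0]),8)[:2] for q in c],0)
        if np.hypot(*(f-g[:2]))>(150 if o=='tray' else 60): print(o,n,'reject',f.round(), m[0]['score']);continue
        H=np.zeros_like(k);cv2.fillConvexPoly(H,cv2.convexHull(c),1);V.append((n,p,H))
    def ious(v):
        R=np.array([[np.cos(v[2]),-np.sin(v[2])],[np.sin(v[2]),np.cos(v[2])]])
        X=np.array(M[o],float);X[:,:2]=X[:,:2]@R.T+v[:2];r=[]
        for n,p,H in V:
            S=4 if o!='tray' else 1; q=proj(p,X)
            h=cv2.convexHull(q.astype(np.float32))
            I=np.zeros((400*S,640*S),np.uint8);cv2.fillConvexPoly(I,((h+.5)*S).astype(np.int32),1)
            B=cv2.resize(H,None,fx=S,fy=S,interpolation=0)
            r.append((I&B).sum()/max(1,(I|B).sum()))
        return r
    best=None
    for y0 in ([g[2]] if len(g)>2 else np.arange(0,3.1,.4)):
        s=np.array([[g[0],g[1],y0]]*4,float);s[1,0]+=12;s[2,1]+=12;s[3,2]+=.3
        r=minimize(lambda v:-sum(ious(v)),s[0],method='Nelder-Mead',options=dict(initial_simplex=s,maxiter=120))
        if best is None or r.fun<best.fun: best=r
    print(o,best.x.round(2),[(v[0],round(i,2)) for v,i in zip(V,ious(best.x))])
print('t',env.state()['t'])
E
python3 fit.py scene,side,wrist tray:506,202,1.57 eraser:475,-98 sharpener:467,-222 clip:484,42
```

```text
tray [504.92 203.62   1.55] [('scene', np.float64(0.95)), ('side', np.float64(0.97)), ('wrist', np.float64(0.97))]
eraser scene reject [638. -43.] 0.72
eraser side reject [742. 115.] 0.72
eraser [474.67 -91.56   0.62] [('wrist', np.float64(0.8))]
sharpener [ 464.35 -223.89    2.4 ] [('scene', np.float64(0.85)), ('side', np.float64(0.88)), ('wrist', np.float64(0.37))]
clip [481.91  44.41   2.82] [('scene', np.float64(0.88)), ('side', np.float64(0.75)), ('wrist', np.float64(0.75))]
t 3.3
```

```bash
python3 -m inch '[[[0,-0.4,0.3],0,0.75],[[0,-0.4,0.3],0,0.75],[[0,-0.4,0.5],0,0.75],[[0,-0.4,0.5],0,0.75],[[-0.08,-0.4,0.5],0,0.75],[[0,-0.4,0.5],0,0.75],[[0,0,0.5],0,0.75],[[0,0,0.3],0,0.75],[[0,0,0],0,0.75],[[0,0,0],0,0.75]]'; python3 fit.py scene,side,wrist eraser:475,-95 clip:484,42,2.9; ls pics
```

```text
t: 4.55
eef_pos: [481.4, -4.8, 11.2]
tcp_rot: [3.141, 0.0, 1.571]
ft_force: [-0.1, -0.6, -0.6]
opening: 0.127
grip_force: 0.0
eraser scene reject [485.  44.] 0.72
eraser [ 4.7684e+02 -9.0590e+01  3.1000e-01] [('side', np.float64(0.89)), ('wrist', np.float64(0.12))]
clip [482.42  43.71   2.96] [('scene', np.float64(0.89)), ('wrist', np.float64(0.85))]
t 5.0
s0.png
scene0.png
scene_1795904149.png
scene_1795904263.png
side0.png
side_1795904149.png
side_1795904263.png
wrist0.png
wrist_1795904149.png
wrist_1795904263.png
```

```bash
python3 -m inch '[[[0.1,0,0.07],0,0.75],[[0.2,0,0],0,0.75],[[0.25,0,0],0,0.75],[[0.3,0,0],0,0.75],[[0.3,0,0],0,0.75],[[0.3,0,0],0,0.75],[[0.3,0,0],0,0.75],[[0.3,0,0],0,0.75],[[0.3,0,0],0,0.75],[[0.2,0,0],0,0.75]]'; python3 fit.py scene,side,wrist clip:480,175,2.9
```

```text
t: 6.25
eef_pos: [481.0, 149.4, 6.4]
tcp_rot: [3.141, -0.0, 1.571]
ft_force: [0.1, -0.9, 0.2]
opening: 0.121
grip_force: 0.1
clip [499.51 170.29   1.27] [('scene', np.float64(0.8)), ('side', np.float64(0.65)), ('wrist', np.float64(0.79))]
t 6.55
```

```bash
python3 - <<'E'
import cv2,glob
a=cv2.imread(sorted(glob.glob('pics/scene_*'))[-1])[150:290,330:540];b=cv2.imread(sorted(glob.glob('pics/wrist_*'))[-1])[0:260,60:460]
cv2.imwrite('pics/c1.png',cv2.vconcat([cv2.resize(a,(420,280)),cv2.resize(b,(420,273))]))
E
```

```text
(no output)
```

View pics/c1.png

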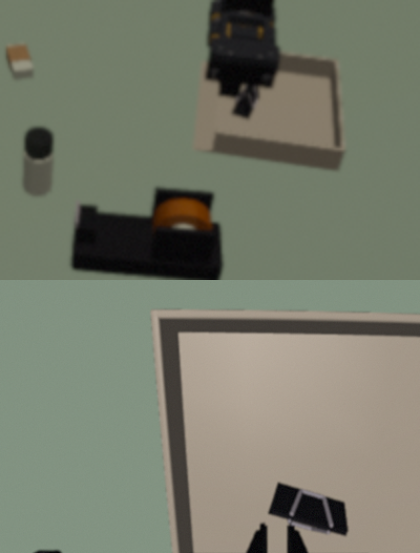

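```bash
python3 -m inch '[[[-0.2,0,0],0,0.6],[[0,0.16,0],0,0.6],[[0,0.16,0],0,0.6],[[0.2,0,0],0,0.6],[[0.2,0,0],0,0.6],[[0.25,0,0],0,0.6],[[0.25,0,0],0,0.6],[[0.25,0,0],0,0.6],[[0.2,0,0],0,0.6],[[0.15,0,0],0,0.6]]'; python3 fit.py scene,side,wrist clip:500,245,1.3
```

```text
t: 7.8
eef_pos: [500.2, 227.1, 6.4]
tcp_rot: [3.142, 0.0, 1.571]
ft_force: [-0.4, -0.5, 0.2]
opening: 0.204
grip_force: 0.1
clip [495.77 248.48   1.57] [('scene', np.float64(0.39)), ('side', np.float64(0.29)), ('wrist', np.float64(0.82))]
t 8.1
```

```bash
python3 -m inch '[[[-0.05,0,0.0],0,0.5],[[0,0,-0.9],0,0.5],[[-0.85,0,0],0,0.5],[[-0.85,-0.1,0],0,0.5],[[-0.85,-0.1,0],0,0.5],[[-0.85,-0.1,0],0,0.5],[[-0.85,-0.08,0],0,0.5],[[-0.85,0,0],0,0.5],[[-0.88,0,0],0,0.5],[[0,0,0.5],0,0.5]]'; python3 fit.py scene,side,wrist eraser:476,-92,0.4 clip:497,248,1.57
```

```text
t: 9.35
eef_pos: [478.4, -139.6, 31.5]
tcp_rot: [3.137, 0.002, 1.566]
ft_force: [-0.6, 1.1, -0.5]
opening: 0.247
grip_force: 0.0
eraser side reject [534. 231.] 0.49
eraser [ 4.7675e+02 -9.4590e+01  3.9000e-01] [('scene', np.float64(0.84)), ('wrist', np.float64(0.95))]
clip [494.36 252.63   1.76] [('scene', np.float64(0.8))]
t 9.8
```

```bash
python3 -m inch '[[[0,0,0.42],0,0.5],[[0.15,0,0],0,0.5],[[0.15,0,0],0,0.5],[[0.15,0,0],0,0.5],[[0.2,0,0],0,0.5],[[0.2,0,0],0,0.5],[[0.25,0.02,0],0,0.5],[[0.25,0.02,0],0,0.5],[[0.25,0.02,0],0,0.5],[[0.2,0.02,0],0,0.5]]'; python3 fit.py scene,side,wrist eraser:480,-4,0.1
```

```text
t: 11.05
eef_pos: [482.3, -26.5, 5.2]
tcp_rot: [-3.142, -0.0, 1.571]
ft_force: [-0.1, 1.1, -0.1]
opening: 0.25
grip_force: 0.1
eraser [483.94  -1.12   0.  ] [('scene', np.float64(0.67)), ('wrist', np.float64(0.93))]
t 11.35
```

```bash
python3 -m inch '[[[0.15,0.02,-0.02],0,0.5],[[0.25,0.02,0],0,0.5],[[0.25,0.02,0],0,0.5],[[0.25,0.02,0],0,0.5],[[0.25,0.02,0],0,0.5],[[0.25,0.02,0],0,0.5],[[0.25,0.02,0],0,0.5],[[0.25,0.02,0],0,0.5],[[0.25,0.02,0],0,0.5],[[0.2,0.02,0],0,0.5]]'; python3 fit.py scene,side,wrist eraser:490,138,0
```

```text
t: 12.6
eef_pos: [494.3, 114.4, 6.4]
tcp_rot: [3.142, 0.0, 1.571]
ft_force: [0.3, -0.2, 1.2]
opening: 0.254
grip_force: 0.1
eraser [4.9537e+02 1.3841e+02 2.0000e-02] [('scene', np.float64(0.61)), ('wrist', np.float64(0.95))]
t 12.9
```

```bash
python3 -m inch '[[[0.15,0,0],0,0.5],[[0.2,0,0],0,0.5],[[0.2,0,0],0,0.5],[[0.2,0,0],0,0.5],[[0.2,0,0],0,0.5],[[0.2,0,0],0,0.5],[[0.12,0,0],0,0.5],[[-0.1,0,0],0,0.5],[[-0.1,0,-0.4],0,0.6],[[0,0,-0.6],0,0.6]]'; python3 -m inch '[[[-0.9,-0.1,0],0,0.6],[[-0.95,-0.1,0],0,0.6],[[-0.95,-0.1,0],0,0.6],[[-0.95,-0.1,0],0,0.6],[[-0.95,-0.1,0],0,0.6],[[-0.95,0,0],0,0.6],[[-0.95,0,0],0,0.6],[[-0.5,0,0],0,0.6],[[0,0,0],0,0.6],[[0,0,0],0,0.6]]'; python3 fit.py scene,side,wrist eraser:496,214,0 clip:496,252,1.7 sharpener:465,-223,2.4
```

```text
t: 14.15
eef_pos: [493.7, 176.5, 66.4]
tcp_rot: [-3.139, 0.001, 1.57]
ft_force: [0.5, 0.9, -0.2]
opening: 0.2
grip_force: 0.0
t: 15.4
eef_pos: [463.6, -248.0, 66.3]
tcp_rot: [-3.141, -0.001, 1.57]
ft_force: [0.3, 0.2, 0.1]
opening: 0.202
grip_force: 0.0
eraser [ 4.9575e+02  2.1617e+02 -3.0000e-02] [('scene', np.float64(0.92)), ('side', np.float64(0.09))]
clip [493.91 251.86   1.56] [('scene', np.float64(0.83))]
sharpener [ 463.46 -225.9     2.43] [('scene', np.float64(0.77)), ('side', np.float64(0.81)), ('wrist', np.float64(0.95))]
t 16.0
```

```bash
python3 -m inch '[[[-0.28,0.05,0.4],0,0.5],[[0,0,0.6],0,0.5],[[0,0,0],0,0.5],[[0.15,0,0],0,0.5],[[0.15,0,0],0,0.5],[[0.15,0,0],0,0.5],[[0.15,0,0],0,0.5],[[0.2,0.01,0],0,0.5],[[0.2,0.01,0],0,0.5],[[0.15,0.01,0],0,0.5]]'; python3 fit.py scene,side,wrist sharpener:466,-178,2.4
```

```text
t: 17.25
eef_pos: [469.0, -195.3, 6.4]
tcp_rot: [-3.142, -0.0, 1.571]
ft_force: [0.3, 0.0, -0.4]
opening: 0.247
grip_force: 0.2
sharpener [ 466.01 -176.05    2.34] [('scene', np.float64(0.69)), ('wrist', np.float64(0.93))]
t 17.55
```

```bash
python3 -m inch '[[[0.15,0.01,0],0,0.5],[[0.25,0.02,0],0,0.5],[[0.25,0.02,0],0,0.5],[[0.25,0.02,0],0,0.5],[[0.25,0.02,0],0,0.5],[[0.25,0.02,0],0,0.5],[[0.25,0.02,0],0,0.5],[[0.25,0.02,0],0,0.5],[[0.25,0.02,0],0,0.5],[[0.2,0.02,0],0,0.5]]'; python3 fit.py scene,side,wrist sharpener:475,-35,2.4
```

```text
t: 18.8
eef_pos: [480.5, -54.2, 6.5]
tcp_rot: [3.141, 0.0, 1.571]
ft_force: [0.3, -0.1, -0.5]
opening: 0.25
grip_force: 0.1
sharpener [477.42 -34.6    2.3 ] [('scene', np.float64(0.48)), ('wrist', np.float64(0.96))]
t 19.1
```

```bash
python3 -m inch '[[[0.15,0.01,0],0,0.5],[[0.25,0.02,0],0,0.5],[[0.25,0.02,0],0,0.5],[[0.25,0.02,0],0,0.5],[[0.25,0.02,0],0,0.5],[[0.25,0.02,0],0,0.5],[[0.25,0.02,0],0,0.5],[[0.25,0.02,0],0,0.5],[[0.25,0.02,0],0,0.5],[[0.2,0.02,0],0,0.5]]'; python3 fit.py scene,side,wrist sharpener:490,105,2.4 eraser:496,215,0
```

```text
t: 20.35
eef_pos: [491.9, 86.8, 6.5]
tcp_rot: [3.142, 0.0, 1.571]
ft_force: [0.1, -1.2, 1.0]
opening: 0.252
grip_force: 0.3
sharpener [488.49 106.14   2.28] [('side', np.float64(0.55)), ('wrist', np.float64(0.96))]
eraser [ 4.9535e+02  2.1561e+02 -1.0000e-02] [('scene', np.float64(0.85)), ('side', np.float64(0.36)), ('wrist', np.float64(0.99))]
t 20.8
```

```bash
python3 -m inch '[[[0.15,0,0],0,0.5],[[0.2,0,0],0,0.5],[[0.2,0,0],0,0.5],[[0.2,0,0],0,0.5],[[0.2,0,0],0,0.5],[[0.15,0,0],0,0.5],[[0.08,0,0],0,0.5],[[-0.2,0,0],0,0.5],[[-0.3,0,-0.1],0,0.5],[[-0.3,0,-0.6],0,0.5]]'; python3 -m inch '[[[-0.5,0,-0.6],0,0.5],[[-0.8,0,-0.5],0,0.5],[[-0.8,0.2,-0.5],0,0.5],[[-0.5,0.2,-0.5],0,0.5],[[0,0,-0.3],0,0.5],[[0,0,0],0,0.5],[[0,0,0],0,0.5],[[0,0,0],0,0.5],[[0,0,0],0,0.5],[[0,0,0],0,0.5]]'; python3 fit.py scene,side,wrist sharpener:489,178,2.4 eraser:496,215,0 clip:496,252,1.6;python3 - <<'E'
import cv2,glob
a=cv2.imread(sorted(glob.glob('pics/scene_*'))[-1])[130:330,130:600];b=cv2.imread(sorted(glob.glob('pics/wrist_*'))[-1])[0:260,60:560]
cv2.imwrite('pics/c2.png',cv2.vconcat([cv2.resize(a,(640,270)),cv2.resize(b,(640,330))]))
E
```

```text
t: 22.05
eef_pos: [490.9, 106.6, 47.8]
tcp_rot: [-3.138, 0.0, 1.57]
ft_force: [-0.1, -0.5, 0.1]
opening: 0.249
grip_force: 0.0
t: 23.3
eef_pos: [515.7, -47.2, 192.2]
tcp_rot: [-3.141, -0.0, 1.571]
ft_force: [-0.5, -0.9, -0.7]
opening: 0.251
grip_force: 0.0
sharpener [489.4  177.61   2.37] [('scene', np.float64(0.83)), ('side', np.float64(0.68))]
eraser [4.9524e+02 2.1671e+02 1.0000e-02] [('scene', np.float64(0.91)), ('side', np.float64(0.57))]
clip wrist reject [ 731. -267.] 0.32
clip [494.53 253.34   1.72] [('scene', np.float64(0.79)), ('side', np.float64(0.46))]
t 23.9
```

View pics/c2.png

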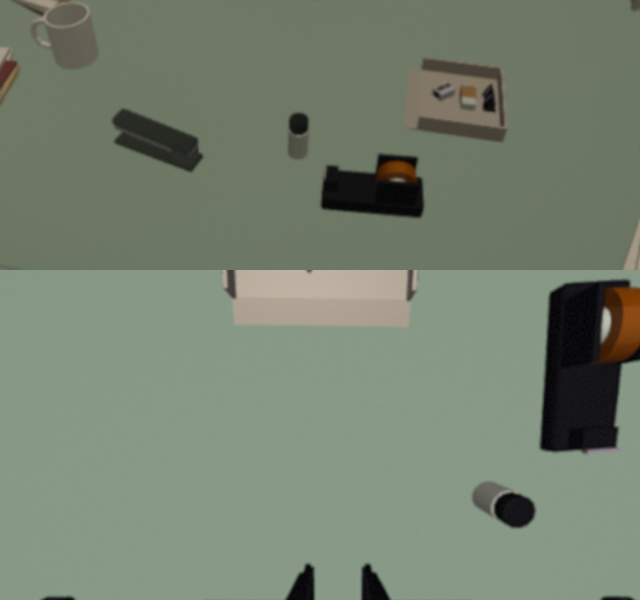

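The picture shows the sharpener (442,90), eraser (468,97) and clip (489,98) inside the tray on its floor. The mug, stapler, glue stick and dispenser stand where they were.

```bash
python3 -c "
from cell import env;print(env.job_done())"
```

```text
the job is handed in; nothing more can be done
None
```

The eraser, sharpener and binder clip were pushed into the tray and lie on its floor, the four bystanders are still where they stood, and the job was handed in at about 24 s, with no verdict returned.

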